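# Complete the impact-socket rack in order of size

### The arm

A 6-joint arm with a two-finger parallel gripper is mounted at the origin on the work surface. World frame = base frame: x ahead of the robot, y to its left, z up, the work surface at z = 0. Lengths are in mm, angles in rad, forces in N, time in s.
With the tool pointing down it reaches from about 275 to 850 mm from the base axis. Payload 19 kg.
Tool frame: the origin (TCP) lies midway between the tips of the shut fingers; the grasp point (between the pads) lies 19 mm behind it; z points along the fingers, y is the line along which they close (so a half turn about z gives the same grasp; the last joint's range is limited). The gripper opens to 85 mm and grips with 20 to 120 N. Pads are 22 mm wide; open, the fingers measure 114 mm over their backs; the gripper's body (76 mm by 85 mm) begins 54 mm behind the grasp point. The pads swing forward as they close: fully open they stand 13 mm farther back than shut.
Start: joints at [-1.398, 0.15, 1.437, -0, 1.554, -0.134], TCP at [173.629, -548.127, 231.267] pointing down, gripper open.
Joint ranges: [-2.8, 2.8], [-0.68, 2.1], [0.12, 2.68], [-1.39, 4.53], [0.16, 2.79], [-2.81, 2.81]. Speed limits (rad/s): [1.89, 1.89, 2.22, 3.01, 3.01, 3.01].

### API

Orientations are given as a unit quaternion [x, y, z, w].
In Python, from rig import robot gives the robot as it stands. Calls block until the motion is done:
- robot.reach(position, orientation): joint-space move of the TCP to a pose.
- robot.move_l(position, attitude=None, speed=150, contact_N=None): straight line of the TCP; attitude=None keeps the orientation; speed is the mean speed in mm/s. With contact_N (N) it stops when the force on the tool has changed by that much, and returns True; else False.
- robot.goto_joints(angles): joint-space move.
- robot.move_gripper(opening, f_grip=None): opening from 0.0 (shut) to 1.0 (fully open); f_grip is the grip in N (None keeps the last); returns when the fingers have stopped.
- robot.dwell(seconds).
- robot.inverse_kinematics(position, orientation): joint angles nearest the present ones, or None.
- robot.read_camera(name): name is "side" or "top" or "wrist"; returns a dict with "image" (384x512x3 uint8, red, green, blue), "fx", "fy", "cx", "cy" (pixels), "D" ([k1, k2, p1, p2, k3] as OpenCV has them; the pictures are not rectified), "cam_to_world" (4x4, takes a point from camera to world coordinates). Camera axes: x right, y down, z forward; pixel columns grow to the right and rows downward; lengths in mm; the calibration is good to about 2 mm. A picture is of the moment at which its call begins. There is no depth.
A pose or a line that the arm cannot do raises robot.IKError and nothing moves.
- robot.job_done(): hands the job in; it is judged then, once.
Readings, each from a call of its own:
- robot.current_t(): time.
- robot.current_qpos(): joint angles.
- robot.current_qd(): joint speeds.
- robot.current_joint_efforts(): joint torques, N m.
- robot.current_tool_pos(): TCP position.
- robot.current_ee_rot(): TCP orientation.
- robot.current_force(): force on the tool from outside, world axes, zero at the start.
- robot.current_torque(): the same for the moment, N m.
- robot.current_finger_gap(): opening from 0.0 (shut) to 1.0 (fully open).
- robot.current_finger_force(): force on a finger pad.
Only numpy, scipy, OpenCV 4.12 (cv2) and the standard library are available. Lean on these libraries where they do the work, as an engineer would, in place of code of your own. Each camera call takes 0.05 s, during which the arm holds its last target. There are 200 camera calls.

### The job

The red socket rack on the bench still has its smallest impact socket on one end stud and its largest on the other. Put the four loose black sockets back on the four empty studs between them, one to a stud, so that the whole row runs in order of size from the smallest to the largest. Each should stand upright, fully down on the rack with its drive hole over the stud; leave the two end sockets where they are.

Things in the scene. Friction and masses are not known exactly. Their poses are not given: they have to be found in the camera images.
- socket_24: Loose black steel impact socket, smallest of the four: a plain round sleeve 39 mm in outside diameter and 50 mm tall, standing upright on the bench, with its 24 mm hexagon mouth on top and its square-drive hole (a clear way of 22 mm) underneath. Origin: centre of its underside; z up along its axis. Its yaw does not matter.
- socket_30: Loose black steel impact socket, second smallest of the four: a plain round sleeve 46 mm in outside diameter and 53 mm tall, standing upright on the bench, with its 30 mm hexagon mouth on top and its square-drive hole (a clear way of 22 mm) underneath. Origin: centre of its underside; z up along its axis. Its yaw does not matter.
- socket_34: Loose black steel impact socket, second largest of the four: a plain round sleeve 53 mm in outside diameter and 56 mm tall, standing upright on the bench, with its 34 mm hexagon mouth on top and its square-drive hole (a clear way of 22 mm) underneath. Origin: centre of its underside; z up along its axis. Its yaw does not matter.
- socket_41: Loose black steel impact socket, largest of the four: a plain round sleeve 60 mm in outside diameter and 59 mm tall, standing upright on the bench, with its 41 mm hexagon mouth on top and its square-drive hole (a clear way of 22 mm) underneath. Origin: centre of its underside; z up along its axis. Its yaw does not matter.
- socket_19: Black steel impact socket, the smallest of the whole set of six: 32 mm in outside diameter, 48 mm tall. It already stands in place, drive end down, over one of the two end studs of the red rack (which end varies), and stays there. Origin: centre of its underside, about 12 mm above the bench; z up.
- socket_46: Black steel impact socket, the largest of the whole set of six: 67 mm in outside diameter, 62 mm tall. It already stands in place, drive end down, over one of the two end studs of the red rack (which end varies), and stays there. Origin: centre of its underside, about 12 mm above the bench; z up.
- stud_1: Empty steel stud 1 of 4 in the middle of the red rack, counted from its -y end. The rack, a strip 72 x 445 x 12 mm fixed on the bench, has six equal studs in a row, 74 mm apart. Stud: 10 mm thick, 18 mm tall, tapering to 5 mm at the tip; any socket fits over it loosely. Origin: its foot, on the rack's top face; y along the row towards stud 4, z up. A seated socket's origin lies level with it.
- stud_2: Empty steel stud 2 of 4 in the middle of the red rack, counted from its -y end. The studs beyond 1 and 4 carry the end sockets. Stud: 10 mm thick, 18 mm tall, tapering to 5 mm at the tip; any socket fits over it loosely. Origin: its foot, on the rack's top face; y along the row towards stud 4, z up. A seated socket's origin lies level with it.
- stud_3: Empty steel stud 3 of 4 in the middle of the red rack, counted from its -y end. The studs beyond 1 and 4 carry the end sockets. Stud: 10 mm thick, 18 mm tall, tapering to 5 mm at the tip; any socket fits over it loosely. Origin: its foot, on the rack's top face; y along the row towards stud 4, z up. A seated socket's origin lies level with it.
- stud_4: Empty steel stud 4 of 4 in the middle of the red rack, counted from its -y end. The studs beyond 1 and 4 carry the end sockets. Stud: 10 mm thick, 18 mm tall, tapering to 5 mm at the tip; any socket fits over it loosely. Origin: its foot, on the rack's top face; y along the row towards stud 4, z up. A seated socket's origin lies level with it.
Not all that is in view belongs to the job. What is shaped like the socket_24 but blue is not meant.

How it is judged:
By the outcome, as a careful person would: the job done as asked, in the order asked, and still so for the second after the job is handed in, with the robot touching nothing.
It also fails if it takes over 93 s, if anything falls off the work surface, if the arm or the gripper's body presses on something with over 40 N, if the wrist force passes 120 N, or if a joint passes its speed limit or range.

## Working session

There is one attempt and no reset: what is moved stays moved. The work goes in short steps, each a Python script; the robot and the scene stay as the last script left them, time stands still between calls to the robot, and variables do not carry over. Pictures are saved under pics/ and viewed, at most 14 in all, crops included, and the job is handed in when it is done.

```bash
mkdir -p pics; ls
python3 - <<'E'
from rig import robot
import cv2,numpy as np,pickle
d={}
for n in("top","side"):
    c=robot.read_camera(n);d[n]=c
    cv2.imwrite(f"pics/{n}0.png",c["image"][:,:,::-1])
    print(n,c["fx"],c["cx"],c["cy"],c["D"],np.round(c["cam_to_world"],3).tolist())
pickle.dump(d,open("cams.pkl","wb"))
print(robot.current_ee_rot(),robot.current_t())
E
```

```text
pics
top 499.8636025128523 250.48587558499926 194.08346467233756 [0.03801898 0.         0.         0.         0.        ] [[-0.028, -0.984, 0.177, 388.168], [-0.999, 0.03, 0.012, -19.259], [-0.017, -0.177, -0.984, 1137.757], [0.0, 0.0, 0.0, 1.0]]
side 404.1004040276555 258.9690032324133 188.93514217821925 [-0.12097159  0.          0.          0.          0.        ] [[-0.936, -0.261, 0.235, 306.7], [-0.351, 0.705, -0.616, 670.407], [-0.005, -0.659, -0.752, 863.869], [0.0, 0.0, 0.0, 1.0]]
[ 9.88257707e-01  1.52795300e-01 -2.86359251e-06 -5.47606801e-04] 0.1
```

View pics/top0.png

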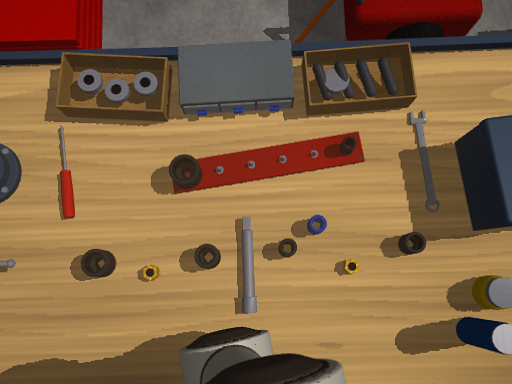

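View pics/side0.png

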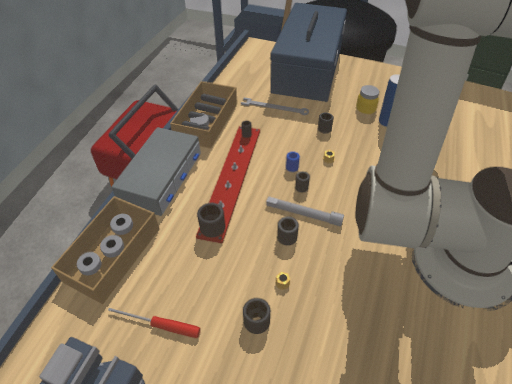

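The top view shows the rack with the large end socket at (185,170), i.e. +y, and the small one at (348,146). The studs are at about (220,170), (251,164), (282,159) and (314,154).

What could be taken for the targets:
- **Black loose sockets:** (98,263), (207,256), (287,247) and (412,243).
- **Decoys:** blue sleeve (317,225), brass nuts (150,272) and (351,266), grey rings in the box.

By the description I want the four black ones. I'll check them in a close crop.

Run:
```python
import cv2,numpy as np,pickle
d=pickle.load(open("cams.pkl","rb"));im=d["top"]["image"][:,:,::-1]
T=[]
for u,v in[(98,263),(207,256),(287,247),(412,243),(220,170),(251,164),(282,159),(314,154)]:
    t=cv2.resize(im[v-20:v+20,u-20:u+20],(200,200),interpolation=cv2.INTER_CUBIC)
    t=cv2.convertScaleAbs(t,alpha=1.6,beta=15)
    for k in range(0,200,25): cv2.line(t,(k,0),(k,4),(255,255,255),1);cv2.line(t,(0,k),(4,k),(255,255,255),1)
    T.append(t)
cv2.imwrite("pics/crop1.png",np.vstack([np.hstack(T[:4]),np.hstack(T[4:])]))
```

```text
(no output)
```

View pics/crop1.png

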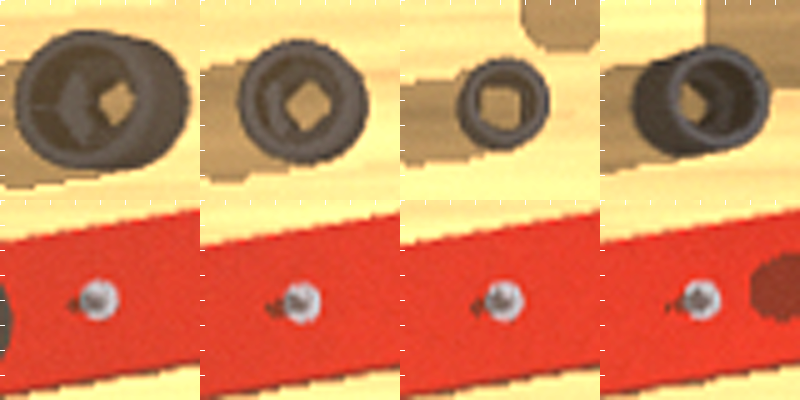

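The crop confirms four black sockets with measured diameters of about 60, 53, 40 and 45 mm, left to right. They are therefore 41, 34, 24 and 30. The blue sleeve is excluded. The small end socket is at -y, so studs 1 to 4 take 24, 30, 34 and 41.

```bash
cat > h.py <<'E'
import cv2,numpy as np
from scipy.optimize import least_squares
S={'24':(19.5,50,1),'30':(23,53,2),'34':(26.5,56,3),'41':(30,59,4)}
def proj(c,P):
    M=np.linalg.inv(c["cam_to_world"]);K=np.array([[c["fx"],0,c["cx"]],[0,c["fy"],c["cy"]],[0,0,1]])
    return cv2.projectPoints(np.float64(P).reshape(-1,3),cv2.Rodrigues(M[:3,:3])[0],M[:3,3],K,np.float64(c["D"]))[0].reshape(-1,2)
def hull(c,x,y,z,r,h):
    a=np.linspace(0,2*np.pi,60,endpoint=False)
    P=[[x+r*np.cos(t),y+r*np.sin(t),z+k] for t in a for k in(0,h)]
    return cv2.convexHull(np.float32(proj(c,P)))
def cen(p):
    m=cv2.moments(p);return np.array([m['m10'],m['m01']])/m['m00']
def fit(c,f,uv):   # x,y such that f(x,y)->pixel
    return least_squares(lambda q:f(*q)-uv,[450,0]).x
def blob(mask,uv,w=24):
    n,l,_,_=cv2.connectedComponentsWithStats(mask.astype(np.uint8))
    ys,xs=np.nonzero(l);d=np.hypot(xs-uv[0],ys-uv[1])
    k=l[ys[d.argmin()],xs[d.argmin()]];p=np.argwhere(l==k)[:,::-1]
    H=cv2.convexHull(np.float32(p));return cen(H),cv2.contourArea(H)
E
python3 - <<'E'
from h import *
import pickle,json
d=pickle.load(open("cams.pkl","rb"));out={}
G={'top':{'41':(88,263),'34':(202,256),'24':(280,247),'30':(412,250)},'side':{'41':(257,330),'34':(288,240),'24':(303,188),'30':(326,128)}}
U={'top':[(314,154),(282,159),(251,164),(220,170)],'side':[(241,150),(235,165),(228,185),(221,203)]}
for n,c in d.items():
    im=c["image"].astype(int);dark=im.max(2)<75
    for s,(r,h,_) in S.items():
        uv,A=blob(dark,G[n][s]);q=fit(c,lambda x,y:cen(hull(c,x,y,0,r,h)),uv)
        print(n,s,np.round(q,1),"area",A,cv2.contourArea(hull(c,*q,0,r,h)));out[n+s]=q.tolist()
    gray=(im.max(2)-im.min(2)<50)&(im.max(2)>90)
    for i,g in enumerate(U[n]):
        uv,A=blob(gray,g);q=fit(c,lambda x,y:cen(hull(c,x,y,12,4.3,18)),uv)
        print(n,'stud',i+1,np.round(uv,1),np.round(q,1),A,cv2.contourArea(hull(c,*q,12,4.3,18)));out[n+f'stud{i+1}']=q.tolist()
json.dump(out,open("pos.json","w"))
E
```

```text
top 24 [471.1   0. ] area 242.0 274.30170013708994
top 30 [450.   0.] area 469.5 374.0287902249256
top 34 [450.   0.] area 476.0 495.30762268952094
top 41 [450.   0.] area 760.5 634.1832946693758
top stud 1 [314.  153.4] [ 679.5 -154. ] 33.5 18.91826402884908
top stud 2 [282.7 158.9] [661.6  12.6] 31.5 17.753009436069988
top stud 3 [251.2 164.1] [658.8   0. ] 34.0 17.67620611365419
top stud 4 [219.5 169.6] [646.9   0. ] 37.0 17.4652480694931
side 24 [457.   0.] area 146.0 302.74743586266413
side 30 [ 4.517e+02 -3.000e-01] area 223.5 398.40351468743756
side 34 [450.   0.] area 300.5 506.556612854125
side 41 [450.   0.] area 483.5 626.9667995767668
side stud 1 [240.7 149. ] [660.9   0. ] 20.5 18.74751170282252
side stud 2 [234.3 166.1] [653.1   0. ] 23.0 18.77986491145566
side stud 3 [227.5 184.6] [658.3   0. ] 24.5 18.758539448841475
side stud 4 [220.5 204.3] [666.2   0. ] 23.5 18.725179550936446
```

```bash
sed -i 's|return least_squares.*|return least_squares(lambda q:f(q[0],q[1]-1000)-uv,[450,1000],diff_step=0.01).x-[0,1000]|' h.py
python3 - <<'E'
from h import *
import pickle,json
d=pickle.load(open("cams.pkl","rb"));out={}
G={'top':{'41':(88,263),'34':(202,256),'24':(280,247),'30':(412,250)},'side':{'41':(257,330),'34':(288,240),'24':(303,188),'30':(326,128)}}
U={'top':[(314,154),(282,159),(251,164),(220,170)],'side':[(241,150),(235,165),(228,185),(221,203)]}
for n,c in d.items():
    im=c["image"].astype(int);dark=(im.max(2)<(75 if n=='top' else 100))&(im.max(2)-im.min(2)<25)
    for s,(r,h,_) in S.items():
        uv,A=blob(dark,G[n][s]);q=fit(c,lambda x,y:cen(hull(c,x,y,0,r,h)),uv)
        print(n,s,np.round(q,1),"area",A,cv2.contourArea(hull(c,*q,0,r,h)));out[n+s]=q.tolist()
    gray=(im.max(2)-im.min(2)<50)&(im.max(2)>90)
    for i,g in enumerate(U[n]):
        uv,A=blob(gray,g);q=fit(c,lambda x,y:cen(hull(c,x,y,12,4.3,18)),uv)
        print(n,'stud',i+1,np.round(q,1));out[n+f'stud{i+1}']=q.tolist()
json.dump(out,open("pos.json","w"))
E
```

```text
top 24 [465.7 -83.1] area 233.5 281.39616604009643
top 30 [ 468.4 -355.9] area 446.5 508.9975772080943
top 34 [451.5  93.5] area 457.5 528.2351579760434
top 41 [444.2 333.3] area 738.0 829.6027912848513
top stud 1 [ 679.5 -153.9]
top stud 2 [668.8 -81.7]
top stud 3 [658.8  -8.9]
top stud 4 [648.3  64. ]
side 24 [465.9 -83.8] area 216.5 279.7400822460186
side 30 [ 468.4 -357.5] area 241.5 283.5971677667694
side 34 [451.5  93.6] area 454.0 554.4316317697521
side 41 [444.  332.7] area 766.0 868.1576260968577
side stud 1 [ 679.3 -152.4]
side stud 2 [668.9 -78.4]
side stud 3 [658.6  -4.8]
side stud 4 [647.8  67. ]
```

```bash
cat > act.py <<'E'
from h import *
from rig import robot
import json
P=json.load(open("pos.json"));m=lambda k:(np.array(P["top"+k])+P["side"+k])/2
st=np.array([m(f'stud{i}') for i in(1,2,3,4)])
u=st[3]-st[0];u/=np.linalg.norm(u);stud=lambda i:st.mean(0)+u*74*(i-2.5)
def quat(n):
    phi=np.arctan2(n[0],-n[1])/2;return [np.cos(phi),np.sin(phi),0,0]
n=np.array([u[1],-u[0]])
def ok(q): return [robot.inverse_kinematics([*p,z],q) for p in[m(s) for s in S]+[stud(i) for i in(1,2,3,4)] for z in(14,150)]
def cost(q):
    J=ok(q);return 99 if any(j is None for j in J) else max(abs(j[5]) for j in J)
Q=min((quat(n),quat(-n)),key=cost)
def pick(s,zt=16,top=160):
    p=m(s);robot.reach([*p,top],Q);robot.move_gripper(1.0)
    robot.move_l([*p,zt],speed=150)
    robot.move_gripper(0,f_grip=70);print(s,"gap",robot.current_finger_gap(),robot.current_finger_force())
    robot.move_l([*p,top],speed=200);print("held",robot.current_finger_force(),robot.current_t())
def place(s,off=(0,0),zt=16,top=160):
    p=stud(S[s][2])+off
    robot.move_l([*p,top],speed=300);robot.move_l([*p,zt+36],speed=200)
    hit=robot.move_l([*p,zt+11],speed=40,contact_N=8)
    print("hit",hit,robot.current_tool_pos(),robot.current_force())
    robot.move_gripper(1.0);robot.move_l([*p,top],speed=200);print("t",robot.current_t())
E
python3 - <<'E'
from act import *
print(cost(quat(n)),cost(quat(-n)),[np.round(stud(i)).tolist() for i in(1,2,3,4)])
pick('24');
c=robot.read_camera('wrist');cv2.imwrite('pics/w1.png',c['image'][:,:,::-1])
E
```

```text
0.9240387445388674 99 [[679.0, -154.0], [669.0, -80.0], [658.0, -7.0], [648.0, 66.0]]
24 gap 0.4431735506313586 69.14491508156061
held 70.52427057176828 4.8
```

View pics/w1.png

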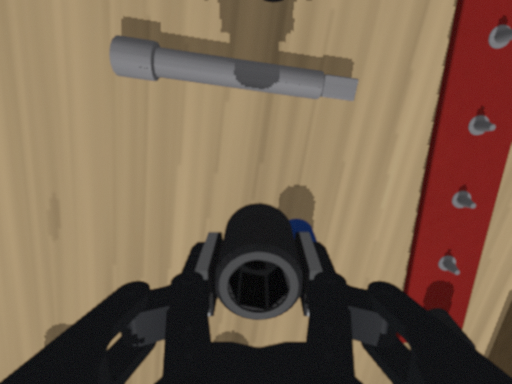

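The wrist view shows the 24 socket held upright between the pads at (258,280), with the four studs clear at right. Next I place it.

Run:
```python
from act import *
place('24')
c=robot.read_camera('wrist');a=c['image'][:,:,::-1]
c=robot.read_camera('side');b=cv2.resize(c['image'][90:260,170:340,::-1],(384,384),interpolation=cv2.INTER_CUBIC)
cv2.imwrite('pics/p24.png',cv2.resize(np.hstack([a,b]),(800,343)))
```

```text
hit True [ 679.25744994 -153.41332601   28.77248559] [-1.82328551 -0.17072938  6.96918762]
t 8.35
```

View pics/p24.png

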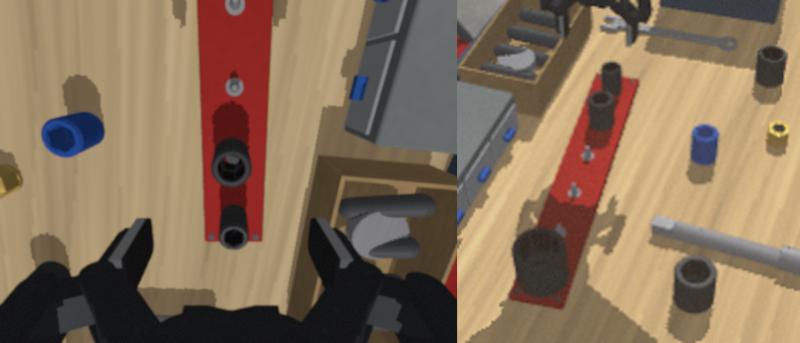

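Socket 24 (wrist part, about (232,160)) stands upright over stud 1 with the stud visible in its hole. Contact came at the expected seat height. I continue with the other three.

Run:
```python
from act import *
pick('30')
if robot.current_finger_force()>30: place('30')
c=robot.read_camera('wrist');cv2.imwrite('pics/p30.png',c['image'][:,:,::-1])
```

```text
30 gap 0.5283189019012453 70.85471659898758
held 72.07111062482 12.2417
hit True [668.76380191 -80.17120867  28.93447121] [-2.67571243  0.979634    9.25579111]
t 16.0833
```

View pics/p30.png

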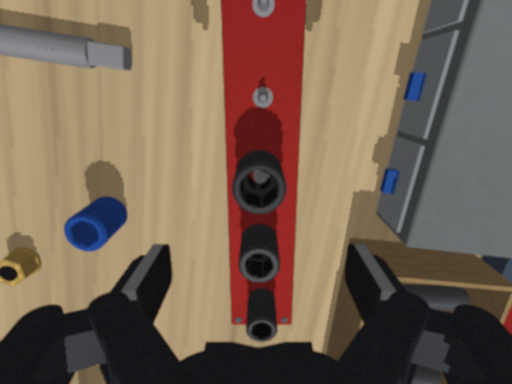

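Socket 30 at (260,182) stands upright on stud 2 beside 24 at (260,252), with the stud inside the hole. Next are 34 and 41.

Run:
```python
from act import *
for s in('34','41'):
    pick(s)
    if robot.current_finger_force()<30: print("lost");break
    place(s)
p=robot.current_tool_pos();robot.move_l([430,200,220],speed=250)
c=robot.read_camera('top');a=cv2.resize(c['image'][110:230,140:390,::-1],(800,384),interpolation=cv2.INTER_CUBIC)
cv2.imwrite('pics/fin.png',a);cv2.imwrite('pics/finside.png',robot.read_camera('side')['image'][:,:,::-1])
im=c['image'].astype(int)
```

```text
34 gap 0.5965997803901391 72.71493075415492
held 73.68096694350243 19.8167
hit True [658.23503058  -7.00778794  28.91434056] [-2.99915823  0.40620436  8.92961587]
t 23.2417
41 gap 0.6911110025845577 73.6356283351779
held 76.43070939928293 27.3083
hit True [647.77216424  66.16014207  29.28488833] [-3.32526555 -0.35433288  8.53308449]
t 31.0167
```

View pics/fin.png

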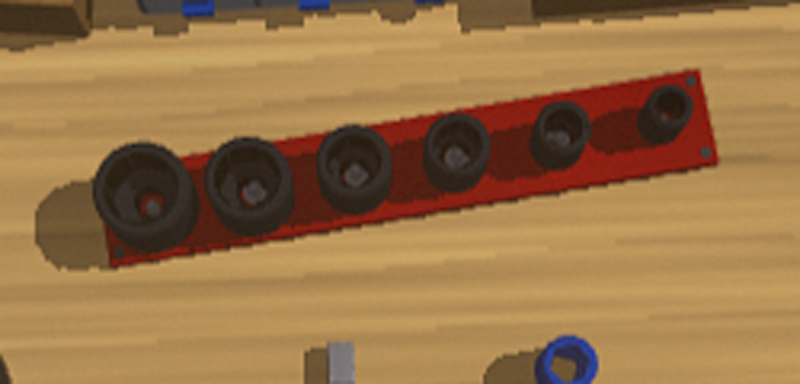

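View pics/finside.png

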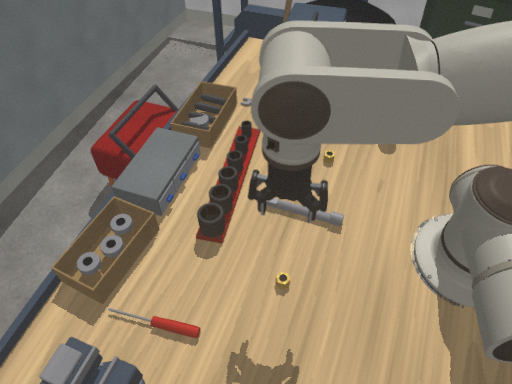

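The top view shows all six sockets upright in size order, from the largest at (145,197) to the smallest at (665,112), each with its drive hole over a stud. In the side view nothing else has been disturbed and the gripper is clear.

```bash
python3 -c "
from rig import robot
robot.dwell(0.3);print(robot.job_done())"
```

```text
the job is handed in; nothing more can be done
None
```

I put the four loose sockets back on the middle studs in size order (24, 30, 34, 41 on studs 1 to 4), all upright and seated in the final pictures, and handed the job in after about 32 s of robot time; no verdict came back.

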